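# Hold down the recessed reset button with a stylus

### The job

The control box has tripped and must be reset. First slide the shutter on its top fully open by its tab, then take the stylus (the tool with the slim square handle; leave the round knob key) out of the rack, reach its shank down through the uncovered aperture and press the recessed reset button fully down. Finish like that, still gripping the stylus and holding the button down with it, and do not disturb the other things on the worktop.

Things in the scene. Friction and masses are not known exactly. Their poses are not given: they have to be found in the camera images.
- control_box: grey control box fixed to the worktop, 120 (its x) x 220 (its y) x 85 mm high. Origin: centre of its underside; its y runs along its length, its z up. In its flat top cover is a round aperture; a shutter between two low rails (standing 7 mm above the cover, 30 mm either side of the middle line) slides along the box's y. Nothing but the shutter's tab stands more than 10 mm above the cover
- aperture (a point): centre of the round aperture, at the cover's top face (85 mm above the worktop): 18 mm across, 55 mm from the box's middle towards its -y end. The cover is 6 mm thick; below it a tube of 25 mm bore leads down to the button
- button_top (a point): centre of the flat top of the reset button (23 mm across), 35 mm below the cover's top face and straight below the aperture when the button is up; it goes down with the button
- reset_button (a joint): travel of the reset button: 0 m up, 0.006 m fully down; sprung, it needs 1.4 N to start, 5.6 N fully down, and comes back up when let go
- shutter (a joint): travel of the aluminium shutter: 0 m closed over the aperture, 0.055 m fully open (moved towards the box's +y). It stays where it is left; about 1.5 N moves it
- shutter_tab (a point): centre of the upright tab on the shutter, by which it is slid: 32 mm (box x) x 12 mm (box y) x 30 mm high, its top 37 mm and its foot 4 mm above the cover; the axes are the box's. The tab stands 40 mm to the +y side of the aperture when shut and 95 mm when open
- tool_rack: fixed plywood rack, 70 (its x) x 156 (its y) x 90 mm high, origin at the centre of its underside. Its top board (60 x 150 mm) has two 12 mm holes on its y axis, 35 mm either side of the middle; stylus and knob key hang in them by their collars, either way round
- stylus_mid (a point): centre of the stylus's handle. The stylus stands upright: a wooden handle 18 x 18 mm square and 50 mm tall on a round collar 24 mm across and 4 mm thick, and below it a straight steel shank 8 mm thick with a round end. The axes of the point are those of the handle: x and y square to its flat sides, z up along the stylus. In the rack this point is 29 mm above the rack's top (119 mm above the worktop), and the handle's sides are parallel to the rack
- stylus_tip (a point): free end of the stylus's shank, 104 mm straight below the handle's centre
- knob_key_mid (a point): centre of the knob key, the other tool in the rack, not needed: a round wooden knob 34 mm across and 24 mm tall, whose top is 28 mm above the rack, on a shank only 30 mm long
- gold_tin_low: bystander: low open gold tin, 88 mm across, 58 mm tall, at the front edge; origin at the centre of its underside
- grey_jar: bystander: low jar with dark green lid, 80 mm across, 75 mm tall, at the left; origin at the centre of its underside
- felt_pen: bystander: felt pen lying at the front left, 135 mm long, 16 mm thick; origin at the centre of its underside
- grit_jar: bystander: jar with grey lid, 62 mm across, 95 mm tall, at the front right; origin at the centre of its underside
- brown_bottle: bystander: brown bottle, 48 mm across, 136 mm tall, at the right; origin at the centre of its underside
Things that resemble listed ones, but are neither listed nor needed, are in the scene too. Leave any black, blue or red look-alike of the part that bears stylus_mid alone.

How it is judged:
By the outcome, as a careful person would: the job done as asked, in the order asked, and still so for the second after the job is handed in, while the arm keeps its last pose, push and grip.
It also fails if it takes over 54 s, if anything falls off the work surface, if the arm or the gripper's body presses on something with over 40 N, if the wrist force passes 120 N, or if a joint passes its speed limit or range.

### The arm

A 7-joint arm with a two-finger parallel gripper is mounted at the origin on a cart in front of the work surface, level with it; the furniture and walls round the work are solid. World frame = base frame: x ahead of the robot, y to its left, z up, the work surface at z = 0. Lengths are in m, angles in rad, forces in N, time in s.
With the tool pointing down it reaches from about 0.35 to 0.9 m from the base axis. Payload 7.2 kg.
Tool frame: the origin (TCP) lies midway between the tips of the shut fingers; the grasp point (between the pads) lies env.pinch_z behind it (env.pinch_z is the distance from the TCP to the grasp point, in m); y points along the fingers, x is the direction in which the jaws open and shut, and the axes are right-handed (so a half turn about y gives the same grasp; the last joint's range is limited). The gripper opens to 88 mm and grips with 3 to 60 N. Pads are 20 mm wide; open, the fingers measure 115 mm over their backs; the gripper's body (75 mm by 178 mm) begins 61 mm behind the grasp point.
Start: joints at [1.172, 0.411, -0.013, 1.596, 0.006, 1.134, -0.082], TCP at [0.203, -0.591, 0.223] pointing down, gripper open.
Joint ranges: [-2.95, 2.95], [-0.29, 1.99], [-1.47, 1.44], [0.14, 2.54], [-1.03, 4.17], [0.13, 1.85], [-2.86, 2.86]. Speed limits (rad/s): [2.39, 2.39, 3.01, 3.01, 3.14, 3.14, 3.14].

### API

Orientations are given as a unit quaternion [w, x, y, z].
In Python, from workcell import readout, vision, env gives the robot as it stands.
- The arm moves only by the tool send_rows, never from a script. Its argument "steps" is a list of rows, each an object of numbers: "tx", "ty", "tz": the shift along the world's x, y, z in cm; "roll": the turn about the world's z in degrees. A call has 1 to 10 rows; each row shifts and turns the commanded pose from where the row before left it; what a row does not reach is not made up. A row lasts 1/10 s, in which the tool goes at most 50 mm and 8.59 degrees, less where a joint would pass 70% of its speed; a pose out of reach is approached as far as the arm can. A call is refused whole if a number of a shift passes 5 or a number of a turn 8.59, either way. A call with a gripper value outside its range is refused whole. "grip" is the closure, from -1 (fully open) to 1 (shut), set as the call begins (left out, the last holds). The fingers move at their own pace and stop on an object; the grip force is fixed at half the most. Time passes only in rows, so rows that do not move let the fingers close. It gives the time, the measured TCP pose, the force and the opening at its end, in the units of the state.
- readout.state(): the state, without advancing time (a new reading comes with each control period).
- vision.capture(name): name is "side" or "top"; returns a dict with "pixels" (420x560x3 uint8, red, green, blue), "range_z" (420x560 float32, m along the optical axis (not along the pixel's ray), 0 where there is no reading), "K" (3x3 intrinsics, pixels), "extrinsics" (4x4, takes a point from world to camera coordinates). Camera axes: x right, y down, z forward; pixel columns grow to the right and rows downward; lengths in m; the calibration is good to about 2 mm. A picture is of the moment at which its call begins.
- env.finish_job(): hands the job in, once; it reports no verdict.
The state is a dict: "time": time; "joint_positions": joint angles; "joint_velocities": joint speeds; "joint_torque": joint torques, N m; "ee_pos": TCP position; "eef_rot": TCP orientation; "contact_force": force on the tool from outside, world axes, zero at the start; "ft_torque": the same for the moment, N m; "finger_gap": finger opening in m.
Only numpy, scipy, OpenCV 4.12 (cv2) and the standard library are available. Lean on these libraries where they do the work, as an engineer would, in place of code of your own. Each camera call takes 0.05 s, during which the arm holds its last target.

## Working session

There is one attempt and no reset: what is moved stays moved. The work goes in short steps, Python scripts to look and compute and a tool call to move; the robot and the scene stay as the last step left them, time stands still between calls to the robot, and variables do not carry over. Pictures are saved under pics/ and viewed, and the job is handed in when it is done.

Besides the shell and the picture viewer there is one more tool, called after "Emit:" as a command line: name --argument value ..., lists and objects as JSON in quotes. send_rows: Moves the arm, as the interface text tells. Its arguments: {"type":"object","properties":{"steps":{"type":"array"},"grip":{"type":"number"}},"required":["steps"]}

```bash
mkdir -p pics; ls
python3 - <<'E'
from workcell import readout, vision, env
import cv2,numpy as np
print(env.pinch_z); print(readout.state())
for n in ("side","top"):
    c=vision.capture(n); cv2.imwrite(f"pics/{n}0.png",c["pixels"][:,:,::-1]); np.savez(f"{n}0.npz",**c)
    print(n,c["K"],c["extrinsics"])
E
```

```text
pics
0.0187
{'time': 0.0, 'joint_positions': array([ 1.17182657,  0.41189855, -0.01271608,  1.59703335,  0.00558523,
        1.1342524 , -0.08217393]), 'joint_velocities': array([ 0.00049252,  0.00136467,  0.00152692,  0.00076661, -0.00042172,
        0.00029638,  0.00036236]), 'joint_torque': array([ 1.98645474e-03, -5.87952018e+01,  6.42801672e-01, -2.91072822e+01,
       -5.37558901e-02,  1.82362238e-02,  9.98330847e-05]), 'ee_pos': array([ 0.20279183, -0.59067027,  0.22181425]), 'eef_rot': array([ 0.57579505, -0.57521141,  0.41131404, -0.41038111]), 'contact_force': array([-0.36927853,  0.39360106, -0.09764228]), 'ft_torque': array([-0.00655358,  0.02665314,  0.00776986]), 'finger_gap': 0.08798160989664755}
side [[433.49020402   0.         275.52727139]
 [  0.         433.49020402 209.55416693]
 [  0.           0.           1.        ]] [[ 0.92711261 -0.37456487 -0.01278172 -0.46782361]
 [-0.22675265 -0.53344497 -0.81487404  0.19153799]
 [ 0.29840484  0.75837828 -0.57949714  1.15915041]
 [ 0.          0.          0.          1.        ]]
top [[396.99250084   0.         289.36819639]
 [  0.         396.99250084 210.46950981]
 [  0.           0.           1.        ]] [[ 0.00957236 -0.99988029  0.01215668 -0.05293826]
 [-0.98261329 -0.01165992 -0.18529753  0.5220504 ]
 [ 0.18541709 -0.01017159 -0.98260727  1.24372804]
 [ 0.          0.          0.          1.        ]]
```

View pics/side0.png

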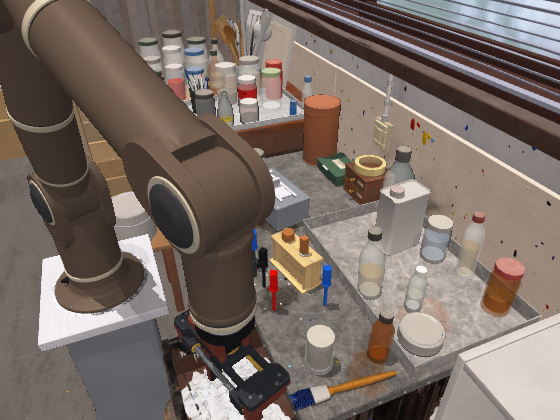

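View pics/top0.png

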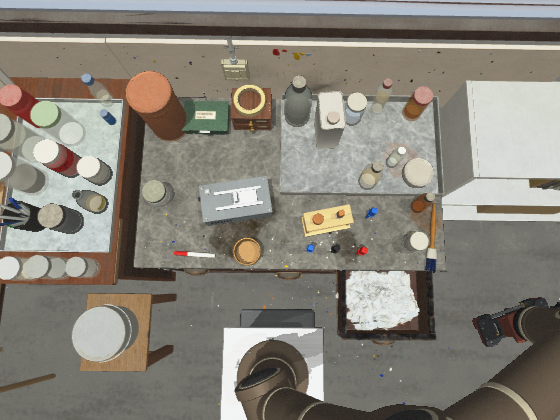

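Side view: the rack is at (300,262), partly beside the arm, with black, blue and red look-alikes around it. Top view: the box is at (236,200) and the rack at (328,220), with the knob at (318,219) and the stylus at (341,213). I'll zoom in.

Run:
```python
import cv2,numpy as np
t=cv2.imread("pics/top0.png"); 
a=cv2.resize(t[170:270,190:390],None,fx=4,fy=4,interpolation=cv2.INTER_CUBIC); cv2.imwrite("pics/top0z.png",a)
s=cv2.imread("pics/side0.png"); 
a=cv2.resize(s[160:310,230:350],None,fx=4,fy=4,interpolation=cv2.INTER_CUBIC); cv2.imwrite("pics/side0z.png",a)
```

```text
(no output)
```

View pics/top0z.png

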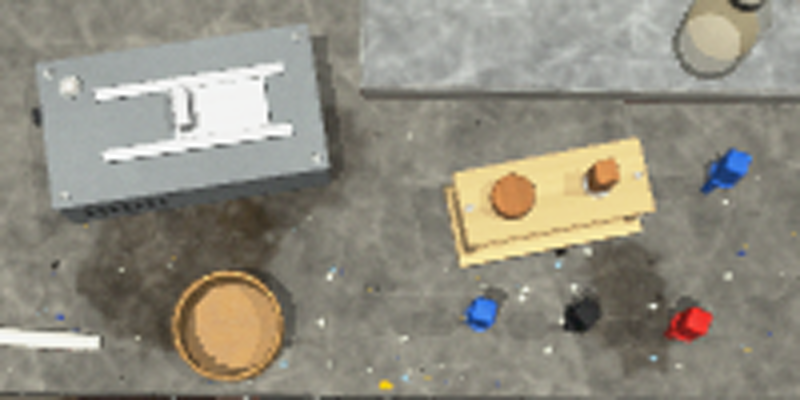

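View pics/side0z.png

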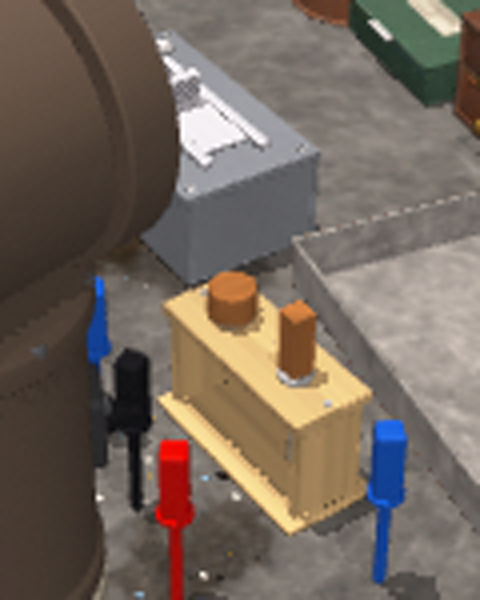

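Top zoom: the box is about (37–330, 25–215). Its tab is at (182,107), left of the white shutter plate, so the aperture is under the right part of the plate and open means left (world +y). The round knob is at (512,195) and the square stylus at (603,175). The blue, black and red look-alikes stand around the rack.

```bash
cat > h.py <<'E'
import numpy as np,cv2
def cloud(c):
    K=c["K"];E=c["extrinsics"];d=c["range_z"]
    v,u=np.mgrid[:d.shape[0],:d.shape[1]]
    p=np.stack([(u-K[0,2])/K[0,0]*d,(v-K[1,2])/K[1,1]*d,d],-1)
    w=(p-E[:3,3])@E[:3,:3]; w[d==0]=np.nan
    return w
def ray(c,u,v,z):
    K=c["K"];E=c["extrinsics"];R=E[:3,:3]
    o=-R.T@E[:3,3];d=R.T@np.array([(u-K[0,2])/K[0,0],(v-K[1,2])/K[1,1],1]);return o+d*(z-o[2])/d[2]
def proj(c,p):
    K=c["K"];E=c["extrinsics"];q=K@(E[:3,:3]@np.asarray(p,float)+E[:3,3]);return q[:2]/q[2]
E
python3 - <<'E'
from h import *
t=dict(np.load("top0.npz"));s=dict(np.load("side0.npz"))
for n,c,(u0,u1,v0,v1) in (("top",t,(190,390,170,270)),("side",s,(265,350,160,310))):
    W=cloud(c); roi=np.zeros(W.shape[:2],bool);roi[v0:v1,u0:u1]=1
    hsv=cv2.cvtColor(c["pixels"],cv2.COLOR_RGB2HSV)
    z=W[...,2]
    for nm,cond in (("boxtop",(abs(z-.085)<.008)&(W[...,1]>-.02)),("tab",(z>.105)&(z<.135)&(W[...,1]>-.0)),("racktop",(abs(z-.09)<.008)&(W[...,1]<-.02)),
       ("knob",(hsv[...,0]<14)&(hsv[...,1]>110)&(hsv[...,2]>60)&(z>.108)&(z<.13)),
       ("sty",(hsv[...,0]<14)&(hsv[...,1]>110)&(z>.135))):
        m=(roi&cond).astype(np.uint8)
        k,l,st,ce=cv2.connectedComponentsWithStats(m)
        for i in range(1,k):
            if st[i,4]<(8 if nm!="boxtop" else 100):continue
            q=W[l==i]; r=cv2.minAreaRect((q[:,:2]*1000).astype(np.float32))
            print(n,nm,st[i,4],ce[i].round(1),"mean",q.mean(0).round(4),"rect",np.round(r[0],1),np.round(r[1],1),round(r[2],1),"zmax",q[:,2].max().round(4), "med",np.median(q[:,2]).round(4))
E
```

```text
top boxtop 2457 [234.9 198.9] mean [0.5515 0.1263 0.0845] rect [553.1 126.3] [121.9 220.2] 9.9 zmax 0.093 med 0.0842
top tab 43 [235.  196.5] mean [0.5522 0.1222 0.116 ] rect [552.2 122.6] [29.5 12.8] 7.8 zmax 0.1207 med 0.1162
top racktop 22 [366.3 181.4] mean [ 0.6128 -0.2926  0.0897] rect [ 613.5 -294.5] [47.9 12.2] 56.3 zmax 0.0969 med 0.0906
top racktop 743 [328.3 217.8] mean [ 0.4931 -0.1699  0.0883] rect [ 494.  -168.9] [ 60.8 150.2] 12.0 zmax 0.0975 med 0.0883
top racktop 13 [370.  213.2] mean [ 0.5093 -0.3015  0.09  ] rect [ 510.6 -300.9] [21.4 10. ] 22.1 zmax 0.0965 med 0.0909
top knob 41 [363.6 249.9] mean [ 0.39   -0.2716  0.1241] rect [ 390.8 -273.1] [17.7 18.5] 70.1 zmax 0.1297 med 0.1256
side boxtop 776 [286.5 193. ] mean [0.5747 0.0805 0.0868] rect [555. 129.] [122.7 228.9] 8.3 zmax 0.093 med 0.0866
side tab 40 [275.8 179.8] mean [0.5559 0.1211 0.1147] rect [556.4 122.6] [27.3 12.6] 16.5 zmax 0.1215 med 0.1162
side racktop 749 [296.6 250.6] mean [ 0.4895 -0.1834  0.0903] rect [ 492.7 -168.6] [ 62.9 153.1] 11.8 zmax 0.0979 med 0.0906
side racktop 11 [266.3 261.5] mean [ 0.4032 -0.1923  0.0898] rect [ 403.  -192.7] [10.4  1.5] 38.3 zmax 0.0951 med 0.0898
side racktop 37 [326.5 281.5] mean [ 0.5088 -0.313   0.0903] rect [ 509. -313.] [ 5.  17.3] 68.6 zmax 0.0979 med 0.09
side racktop 42 [273.6 286.2] mean [ 0.3883 -0.2791  0.0905] rect [ 387.1 -276.8] [12.4 19.5] 62.3 zmax 0.0972 med 0.0908
side knob 104 [287.5 232.6] mean [ 0.4841 -0.1379  0.1169] rect [ 485.4 -135.1] [32.5 29.4] 63.5 zmax 0.1217 med 0.1179
side knob 52 [303.9 246.4] mean [ 0.4983 -0.2085  0.1201] rect [ 498.9 -208.4] [10.4 20.4] 71.0 zmax 0.1299 med 0.121
side knob 76 [273.2 275.6] mean [ 0.3887 -0.2765  0.1219] rect [ 389.8 -273.1] [19.  17.1] 58.1 zmax 0.1299 med 0.1235
side sty 52 [304.  238.6] mean [ 0.4996 -0.2049  0.142 ] rect [ 499.1 -203.4] [17.1 19.9] 14.9 zmax 0.1469 med 0.1431
```

Run:
```python
from h import *
from workcell import readout
from scipy.spatial.transform import Rotation as R
s=readout.state();q=s["eef_rot"];M=R.from_quat([q[1],q[2],q[3],q[0]]).as_matrix();print(M.round(3))
print("x az",np.degrees(np.arctan2(M[1,0],M[0,0])))
t=dict(np.load("top0.npz"));W=cloud(t)
# edges of box cover: fit lines to left/right edges via mask contour
z=W[...,2];m=((abs(z-.0845)<.006)&(W[...,1]>-.02)&(W[...,1]<.26)).astype(np.uint8)
cs,_=cv2.findContours(m,0,1);c=max(cs,key=cv2.contourArea);print(cv2.approxPolyDP(c,6,True)[:,0])
for p in cv2.approxPolyDP(c,6,True)[:,0]: print(ray(t,*p,.085).round(4))
# lookalikes
for nm,(u,v) in dict(blue=(310,247),black=(336,248),red=(362,250),blue2=(373,212)).items():
    w=W[v-4:v+5,u-4:u+5].reshape(-1,3); k=w[:,2]>.05; print(nm,w[k].mean(0).round(3),w[k,2].max() if k.any() else 0)
m=(W[...,2]>.15)&(W[...,0]>.3)&(W[...,0]<.68)&(W[...,1]>-.35)&(W[...,1]<.3);print(m.sum(), np.nanmax(np.where(m,W[...,2],np.nan)), W[m].mean(0))
```

```text
[[ 0.325 -0.001  0.946]
 [-0.946  0.001  0.325]
 [-0.001 -1.    -0.   ]]
x az -71.04584862341063
[[266 176]
 [199 186]
 [203 222]
 [271 212]]
[0.6277 0.0292 0.085 ]
[0.5919 0.2423 0.085 ]
[0.4758 0.2238 0.085 ]
[0.5102 0.011  0.085 ]
blue [ 0.395 -0.11   0.115] 0.1321047476713832
black [ 0.394 -0.188  0.116] 0.13130580065379205
red [ 0.389 -0.27   0.111] 0.13047161998022738
blue2 [ 0.51  -0.304  0.112] 0.13090302278261884
165 0.20183611854764089 [ 0.62868542 -0.30276445  0.18306337]
```

Emit:
send_rows --steps '[{"tx":1.75,"ty":3.5,"tz":0.5,"roll":-4.75},{"tx":1.75,"ty":3.5,"tz":0.5,"roll":-4.75},{"tx":1.75,"ty":3.5},{"tx":1.75,"ty":3.5},{"tx":1.75,"ty":3.5},{"tx":1.75,"ty":3.5},{"tx":1.75,"ty":3.5},{"tx":1.75,"ty":3.5},{"tx":1.75,"ty":3.5},{"tx":1.75,"ty":3.5}]' --grip 0

```text
invalid input at $.steps[2]: expected keys tx, ty, tz, roll
```

Emit:
send_rows --steps '[{"tx":1.75,"ty":3.5},{"tx":1.75,"ty":3.5},{"tx":1.75,"ty":3.5},{"tx":1.75,"ty":3.5},{"tx":1.75,"ty":3.5},{"tx":1.75,"ty":3.5},{"tx":1.75,"ty":3.5},{"tx":1.75,"ty":3.5},{"tx":1.75,"ty":3.5},{"tx":1.75,"ty":3.5}]'

```text
invalid input at $.steps[0]: expected keys tx, ty, tz, roll
```

Emit:
send_rows --steps '[{},{}]'

```text
invalid input at $.steps[0]: expected keys tx, ty, tz, roll
```

All four keys are required, so I'll resend with them.

Emit:
send_rows --steps '[{"tx":1.75,"ty":3.5,"tz":0.5,"roll":-4.75},{"tx":1.75,"ty":3.5,"tz":0.5,"roll":-4.75},{"tx":1.75,"ty":3.5,"tz":0,"roll":0},{"tx":1.75,"ty":3.5,"tz":0,"roll":0},{"tx":1.75,"ty":3.5,"tz":0,"roll":0},{"tx":1.75,"ty":3.5,"tz":0,"roll":0},{"tx":1.75,"ty":3.5,"tz":0,"roll":0},{"tx":1.75,"ty":3.5,"tz":0,"roll":0},{"tx":1.75,"ty":3.5,"tz":0,"roll":0},{"tx":1.75,"ty":3.5,"tz":0,"roll":0}]' --grip 0

```text
time: 1.1
ee_pos: [0.3782, -0.2395, 0.2326]
eef_rot: [-0.539, 0.54, -0.457, 0.457]
contact_force: [0.4, -0.3, 0.5]
finger_gap: 0.044
```

Emit:
send_rows --steps '[{"tx":1.75,"ty":3.5,"tz":0,"roll":0},{"tx":1.75,"ty":3.5,"tz":0,"roll":0},{"tx":1.75,"ty":3.5,"tz":0,"roll":0},{"tx":1.75,"ty":3.5,"tz":0,"roll":0},{"tx":1.75,"ty":3.5,"tz":0,"roll":0},{"tx":1.75,"ty":3.5,"tz":0,"roll":0},{"tx":1.75,"ty":3.5,"tz":0,"roll":0},{"tx":1.75,"ty":3.5,"tz":0,"roll":0},{"tx":1.75,"ty":3.5,"tz":0,"roll":0},{"tx":1.75,"ty":3.5,"tz":0,"roll":0}]'

```text
time: 2.1
ee_pos: [0.5534, 0.1102, 0.2323]
eef_rot: [-0.539, 0.54, -0.457, 0.457]
contact_force: [0.6, -0.8, 0.8]
finger_gap: 0.0439
```

Emit:
send_rows --steps '[{"tx":0,"ty":1.2,"tz":-2,"roll":0},{"tx":0,"ty":0,"tz":-2,"roll":0},{"tx":0,"ty":0,"tz":-2,"roll":0},{"tx":0,"ty":0,"tz":0,"roll":0},{"tx":0,"ty":0,"tz":0,"roll":0}]'

```text
time: 2.6
ee_pos: [0.5528, 0.1208, 0.1727]
eef_rot: [-0.539, 0.54, -0.457, 0.457]
contact_force: [1.2, 0.8, 0.6]
finger_gap: 0.044
```

```bash
cat > snap.py <<'E'
import sys;from h import *
from workcell import vision,readout
tag=sys.argv[1]
B=dict(top=(190,390,160,280),side=(230,390,140,300))
for n in sys.argv[2:]:
    c=vision.capture(n);np.savez(f"{n}{tag}.npz",**c)
    u0,u1,v0,v1=B[n];cv2.imwrite(f"pics/{n}{tag}.png",cv2.resize(c["pixels"][v0:v1,u0:u1,::-1],None,fx=3.75,fy=3.75,interpolation=cv2.INTER_CUBIC))
s=readout.state();print(s["time"],s["ee_pos"],s["eef_rot"],s["contact_force"],s["finger_gap"])
E
python3 snap.py 1 top side
```

```text
2.7 [0.55358113 0.12095618 0.17372088] [ 0.53983925 -0.53903153  0.45687853 -0.45747196] [0.38281555 0.35479814 0.39959148] 0.043981528240099405
```

View pics/side1.png

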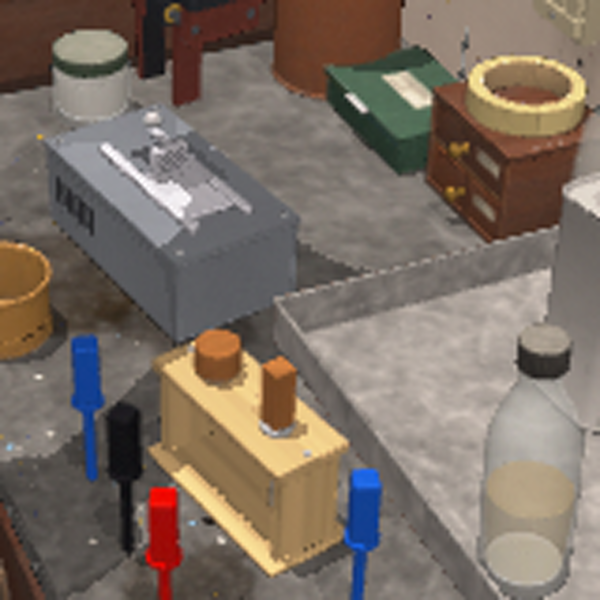

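View pics/top1.png

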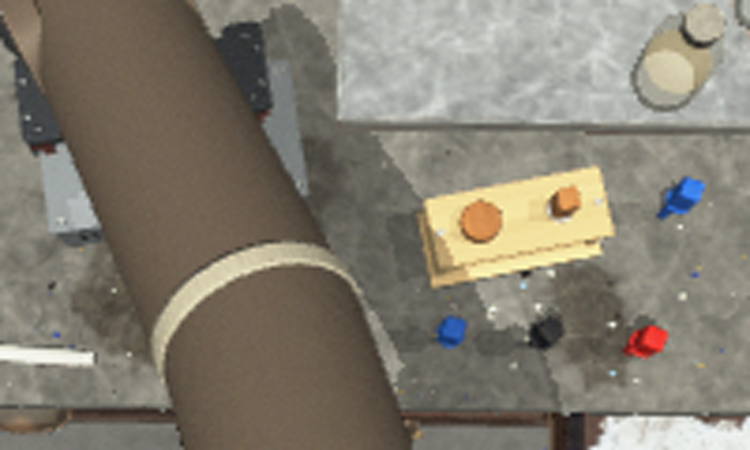

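Side view: the rack and box are clear. The square stylus is at (279,390), the box at (170,215), and the red and black finger is hovering at (185,45). Next I'll re-measure the box and tab from this unobstructed view.

Run:
```python
from h import *
c=dict(np.load("side1.npz"));W=cloud(c);z=W[...,2]
print("TCP px zoom",(proj(c,[.553,.121,.173])-[230,140])*3.75)
roi=(W[...,0]>.45)&(W[...,0]<.66)&(W[...,1]>-.0)&(W[...,1]<.25)
for nm,m in (("box",roi&(abs(z-.086)<.007)),("tabtop",roi&(z>.118)&(z<.128)),("tab",roi&(z>.1)&(z<.128)&(W[...,1]<.18))):
    q=W[m];r=cv2.minAreaRect((q[:,:2]*1000).astype(np.float32));print(nm,len(q),q.mean(0).round(4),r,q[:,2].max(),np.median(q[:,2]))
m=(roi&(abs(z-.086)<.007)).astype(np.uint8);cs,_=cv2.findContours(m,0,1);k=max(cs,key=cv2.contourArea);a=cv2.approxPolyDP(k,6,True)[:,0];
for p in a:print(p,ray(c,*p,.085).round(4))
r=(W[...,1]<-.05)&(W[...,1]>-.26)&(W[...,0]>.44)&(W[...,0]<.56)
hsv=cv2.cvtColor(c["pixels"],cv2.COLOR_RGB2HSV)
for nm,m in (("rack",r&(abs(z-.09)<.004)),("sty",r&(z>.13)&(hsv[...,1]>100)),("stytop",r&(z>.14)),("knob",r&(z>.1)&(W[...,1]>-.16))):
    q=W[m];rr=cv2.minAreaRect((q[:,:2]*1000).astype(np.float32));print(nm,len(q),q.mean(0).round(4),rr,q[:,2].max())
```

```text
TCP px zoom [167.43585314  88.62166508]
box 1359 [0.5495 0.1137 0.0867] ((553.3619995117188, 126.57470703125), (125.0865249633789, 226.12130737304688), 9.108823776245117) 0.09299044084464105 0.08644949241751548
tabtop 16 [0.5526 0.1231 0.1199] ((552.112548828125, 123.60376739501953), (27.84763526916504, 9.724407196044922), 5.555938720703125) 0.12192043498040438 0.11975444369473344
tab 69 [0.5514 0.1207 0.1119] ((552.0415649414062, 121.44487762451172), (31.666553497314453, 12.97791576385498), 8.856488227844238) 0.12192043498040438 0.11249493688071675
[242 177] [0.4784 0.2264 0.085 ]
[276 211] [0.5092 0.0048 0.085 ]
[309 199] [0.6248 0.0236 0.085 ]
[272 167] [0.5932 0.2486 0.085 ]
rack 668 [ 0.4903 -0.1821  0.0905] ((492.30859375, -167.408203125), (62.000274658203125, 154.080322265625), 12.445574760437012) 0.09388591315344955
sty 70 [ 0.4989 -0.2061  0.1401] ((499.48675537109375, -203.83572387695312), (19.137611389160156, 17.731435775756836), 1.2045693397521973) 0.14719715726051263
stytop 42 [ 0.4994 -0.2045  0.1439] ((499.48101806640625, -203.5620880126953), (19.137611389160156, 17.18401527404785), 1.2045693397521973) 0.14719715726051263
knob 142 [ 0.4839 -0.1396  0.1136] ((486.66168212890625, -135.5198516845703), (33.58759307861328, 31.49205207824707), 67.15602111816406) 0.12106298659123586
```

Emit:
send_rows --steps '[{"tx":0,"ty":0.1,"tz":-2,"roll":0},{"tx":0,"ty":0,"tz":-2,"roll":0},{"tx":0,"ty":0,"tz":-2,"roll":0},{"tx":0,"ty":0,"tz":-1.5,"roll":0},{"tx":0,"ty":0,"tz":0,"roll":0},{"tx":0,"ty":0,"tz":0,"roll":0}]'

```text
time: 3.3
ee_pos: [0.5534, 0.122, 0.0983]
eef_rot: [0.54, -0.539, 0.457, -0.457]
contact_force: [0.2, -0.2, -0.1]
finger_gap: 0.0438
```

Emit:
send_rows --steps '[{"tx":0,"ty":0,"tz":0,"roll":0},{"tx":0,"ty":0,"tz":0,"roll":0},{"tx":0,"ty":0,"tz":0,"roll":0},{"tx":0,"ty":0,"tz":0,"roll":0},{"tx":0,"ty":0,"tz":0,"roll":0},{"tx":0,"ty":0,"tz":0,"roll":0},{"tx":0,"ty":0,"tz":0,"roll":0}]' --grip 1

```text
time: 4.0
ee_pos: [0.5531, 0.1221, 0.098]
eef_rot: [0.54, -0.539, 0.457, -0.457]
contact_force: [-0.7, 0.0, 3.8]
finger_gap: 0.0115
```

Gripping the tab, with a gap of 11.5 mm. Now sliding it.

Emit:
send_rows --steps '[{"tx":-0.08,"ty":0.5,"tz":0,"roll":0},{"tx":-0.08,"ty":0.5,"tz":0,"roll":0},{"tx":-0.08,"ty":0.5,"tz":0,"roll":0},{"tx":-0.08,"ty":0.5,"tz":0,"roll":0},{"tx":-0.08,"ty":0.5,"tz":0,"roll":0},{"tx":-0.08,"ty":0.5,"tz":0,"roll":0},{"tx":-0.08,"ty":0.5,"tz":0,"roll":0},{"tx":0,"ty":0,"tz":0,"roll":0}]'

```text
time: 4.8
ee_pos: [0.5472, 0.158, 0.098]
eef_rot: [0.54, -0.54, 0.457, -0.457]
contact_force: [-2.5, 0.4, 6.2]
finger_gap: 0.0116
```

Emit:
send_rows --steps '[{"tx":-0.05,"ty":0.3,"tz":0,"roll":0},{"tx":-0.05,"ty":0.3,"tz":0,"roll":0},{"tx":0,"ty":0,"tz":0,"roll":0}]'

```text
time: 5.1
ee_pos: [0.5463, 0.1634, 0.0979]
eef_rot: [0.54, -0.54, 0.457, -0.457]
contact_force: [-2.1, -0.4, 5.9]
finger_gap: 0.0119
```

Emit:
send_rows --steps '[{"tx":-0.03,"ty":0.2,"tz":0,"roll":0},{"tx":0,"ty":0,"tz":0,"roll":0}]'

```text
time: 5.3
ee_pos: [0.546, 0.1651, 0.0979]
eef_rot: [-0.539, 0.54, -0.457, 0.457]
contact_force: [-2.6, -0.9, 6.7]
finger_gap: 0.0116
```

Emit:
send_rows --steps '[{"tx":-0.03,"ty":0.2,"tz":0,"roll":0},{"tx":0,"ty":0,"tz":0,"roll":0}]'

```text
time: 5.5
ee_pos: [0.5458, 0.1661, 0.0979]
eef_rot: [-0.539, 0.54, -0.457, 0.458]
contact_force: [-1.6, -2.6, 6.5]
finger_gap: 0.0115
```

Force is beginning to rise in y, so I'll push a little further to confirm the end stop.

Emit:
send_rows --steps '[{"tx":-0.03,"ty":0.2,"tz":0,"roll":0},{"tx":0,"ty":0,"tz":0,"roll":0}]'

```text
time: 5.7
ee_pos: [0.5458, 0.1661, 0.0979]
eef_rot: [-0.538, 0.54, -0.457, 0.458]
contact_force: [-1.5, -8.2, 8.1]
finger_gap: 0.0116
```

Emit:
send_rows --steps '[{"tx":-0.03,"ty":0.2,"tz":0,"roll":0},{"tx":0,"ty":0,"tz":0,"roll":0}]'

```text
time: 5.9
ee_pos: [0.5458, 0.1662, 0.0978]
eef_rot: [-0.537, 0.541, -0.457, 0.459]
contact_force: [-1.2, -12.5, 9.0]
finger_gap: 0.0118
```

It hit a hard stop at y=0.166. Release and lift.

Emit:
send_rows --steps '[{"tx":0,"ty":-0.2,"tz":0,"roll":0},{"tx":0,"ty":0,"tz":0,"roll":0},{"tx":0,"ty":0,"tz":0,"roll":0},{"tx":0,"ty":0,"tz":0,"roll":0}]' --grip 0

```text
time: 6.3
ee_pos: [0.5449, 0.1695, 0.0974]
eef_rot: [0.54, -0.54, 0.457, -0.457]
contact_force: [-0.4, 0.5, -0.4]
finger_gap: 0.0401
```

Emit:
send_rows --steps '[{"tx":0,"ty":0,"tz":2,"roll":0},{"tx":0,"ty":0,"tz":3,"roll":0},{"tx":0,"ty":0,"tz":4,"roll":0},{"tx":0,"ty":0,"tz":4,"roll":0},{"tx":0,"ty":-3,"tz":0,"roll":0},{"tx":-0.5,"ty":-4,"tz":0,"roll":0},{"tx":-0.5,"ty":-4,"tz":0,"roll":0},{"tx":-0.5,"ty":-4,"tz":0,"roll":0},{"tx":-0.5,"ty":-4,"tz":0,"roll":0},{"tx":-0.5,"ty":-4,"tz":0,"roll":0}]'

```text
time: 7.3
ee_pos: [0.5198, -0.0622, 0.2277]
eef_rot: [0.54, -0.54, 0.457, -0.457]
contact_force: [0.7, -0.4, -0.1]
finger_gap: 0.0439
```

Emit:
send_rows --steps '[{"tx":-0.5,"ty":-4,"tz":0,"roll":2.5},{"tx":-0.5,"ty":-4,"tz":0,"roll":0},{"tx":-0.5,"ty":-4,"tz":0,"roll":0},{"tx":-0.5,"ty":-3,"tz":0,"roll":0},{"tx":0,"ty":0,"tz":0,"roll":0},{"tx":0,"ty":0,"tz":0,"roll":0}]'

```text
time: 7.9
ee_pos: [0.5001, -0.2109, 0.2274]
eef_rot: [0.549, -0.549, 0.446, -0.445]
contact_force: [-0.4, 0.8, 0.5]
finger_gap: 0.0442
```

```bash
python3 snap.py 2 top side
```

```text
8.0 [ 0.50063639 -0.20941427  0.22763316] [ 0.55006209 -0.5495587   0.44476422 -0.44452416] [ 0.19208333 -0.20164333  0.17090624] 0.04390588647950832
```

View pics/side2.png

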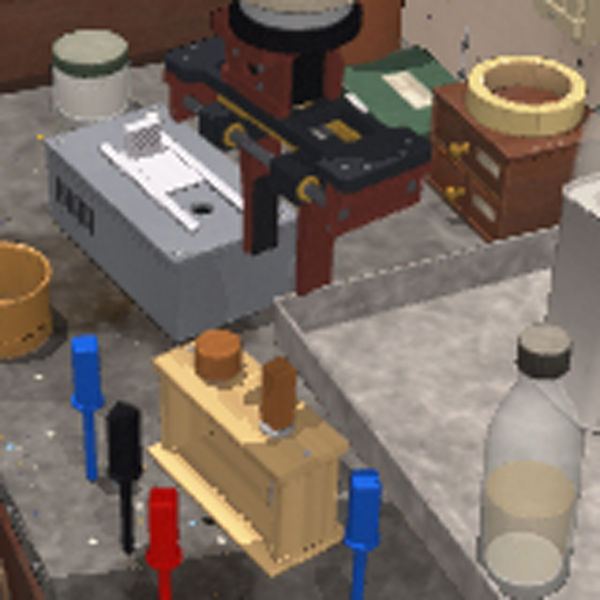

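View pics/top2.png

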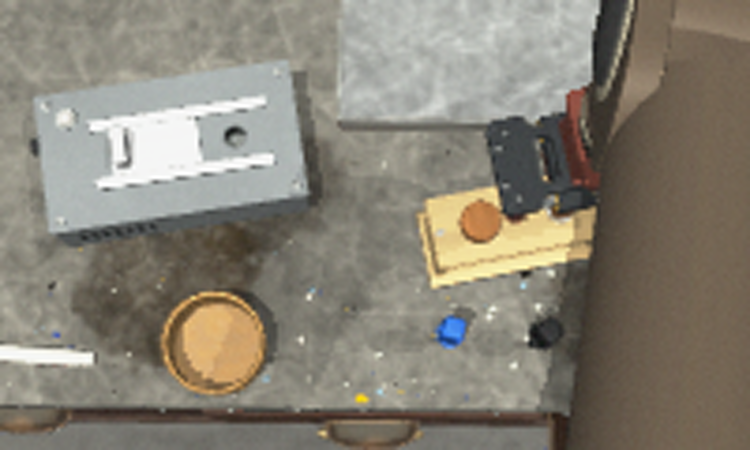

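The shutter is open and the aperture uncovered, showing dark at top (235,136) and side (203,209). I'll locate it from both views.

Run:
```python
from h import *
for n,(u0,v0),(cu,cv) in (("top",(190,160),(235,136)),("side",(230,140),(203,209))):
    c=dict(np.load(f"{n}2.npz"));g=cv2.cvtColor(c["pixels"],cv2.COLOR_RGB2GRAY)
    u=int(u0+cu/3.75);v=int(v0+cv/3.75);r=g[v-6:v+7,u-8:u+9].astype(float)
    m=(r<(70 if n=="top" else 60)).astype(np.uint8)
    print(n,r[6].astype(int))
    w=np.clip(95-r,0,None);w[np.hypot(*(np.mgrid[-6:7,-8:9]))>5]=0;yy,xx=np.mgrid[v-6:v+7,u-8:u+9]
    a,b=(w*xx).sum()/w.sum(),(w*yy).sum()/w.sum();print(a,b,ray(c,a,b,.085).round(4))
    W=cloud(c);z=W[...,2];q=W[(z>.103)&(z<.128)&(W[...,1]>.1)&(W[...,1]<.21)&(W[...,0]>.49)&(W[...,0]<.6)];rr=cv2.minAreaRect((q[:,:2]*1000).astype(np.float32));print("tab",q.mean(0),rr)
    m=(abs(z-.0845)<.006)&(W[...,1]>-.02)&(W[...,1]<.26)&(W[...,0]<.68)&(W[...,0]>.44)
    q=W[m];print(cv2.minAreaRect((q[:,:2]*1000).astype(np.float32)))
a=np.radians(9.3);y=np.array([-np.sin(a),np.cos(a)]);print("model ap",np.array([.5525,.1265])-.055*y)
```

```text
top [181 180 179 179 178 151  46 100 149 150 148 151 178 178 178 180 178]
251.37433155080214 194.7807486631016 [0.5652 0.0745 0.085 ]
tab [0.5457484  0.16514867 0.11492062] ((545.2636108398438, 165.76516723632812), (29.112302780151367, 12.777828216552734), 4.193201065063477)
((553.1695556640625, 126.33103942871094), (121.54855346679688, 220.07005310058594), 9.798259735107422)
side [238 236 156 156 140  87  66  47  46  74  94 152 158 156 158 157 140]
283.42237442922374 195.64383561643837 [0.5606 0.071  0.085 ]
tab [0.54454403 0.16339048 0.11287444] ((546.01318359375, 164.88572692871094), (34.09911346435547, 16.068805694580078), 7.421799659729004)
((552.160888671875, 129.06842041015625), (123.29147338867188, 226.44790649414062), 9.550372123718262)
model ap [0.56138821 0.07222294]
```

Emit:
send_rows --steps '[{"tx":-0.05,"ty":0.6,"tz":0,"roll":0},{"tx":0,"ty":0,"tz":-2,"roll":0},{"tx":0,"ty":0,"tz":-2,"roll":0},{"tx":0,"ty":0,"tz":-1.5,"roll":0},{"tx":0,"ty":0,"tz":0,"roll":0},{"tx":0,"ty":0,"tz":0,"roll":0}]'

```text
time: 8.6
ee_pos: [0.5001, -0.2039, 0.173]
eef_rot: [0.55, -0.55, 0.445, -0.445]
contact_force: [0.3, -0.7, 0.2]
finger_gap: 0.0434
```

```bash
python3 snap.py 3 side
python3 - <<'E'
from h import *
for n,u,v,th in (("top",252,196,168),("side",283,195,110)):
    c=dict(np.load(f"{n}2.npz"));g=cv2.cvtColor(c["pixels"],cv2.COLOR_RGB2GRAY)
    m=(g<th).astype(np.uint8);k,l,s,ce=cv2.connectedComponentsWithStats(m,connectivity=4);i=l[v,u];print(n,i,s[i],ce[i],ray(c,*ce[i],.085))
    print(g[v-6:v+7,u-6:u+7])
E
```

```text
8.65 [ 0.50033145 -0.20436677  0.17347029] [ 0.54980431 -0.54944686  0.4445812  -0.44516393] [-0.05003011  0.45315706  0.15733989] 0.04401220436368446
top 150 [249 193   7   7  38] [252.07894737 195.94736842] [0.56144232 0.07216466 0.085     ]
[[166 164 147 179 176 179 176 180 176 177 180 179 176]
 [181 181 180 177 178 179 180 181 180 181 178 178 178]
 [178 179 179 177 178 180 179 181 180 179 177 177 179]
 [179 177 178 181 178 164 139 146 172 180 179 175 178]
 [180 179 182 175 126  51  33  58 104 165 177 179 179]
 [180 180 180 161  41  35  65  82  76 114 178 177 180]
 [179 179 178 151  46 100 149 150 148 151 178 178 178]
 [179 182 178 153  89 121 166 153 154 158 180 178 179]
 [179 181 178 176 143 116 122 153 151 173 178 178 178]
 [178 178 178 179 175 166 147 160 179 179 179 177 180]
 [175 177 173 180 178 175 177 177 178 177 176 178 181]
 [175 176 177 180 180 179 179 183 178 158 188 223 225]
 [181 182 187 209 223 210 235 245 244 244 244 244 244]]
side 282 [281 194   6   3  14] [283.5        195.28571429] [0.561593  0.0727251 0.085    ]
[[245 248 199 177 134  80 158 158 140 117 237 238 237]
 [158 135  93 160 157 156 157 159 157  89  96 214 237]
 [155 155 155 159 159 159 159 159 158 157 157 107 193]
 [156 159 160 159 158 158 160 159 159 157 157 137 104]
 [156 158 157 157 158 154 156 159 159 158 158 158 157]
 [181 157 157 150 118 124 105 104 113 134 159 160 160]
 [236 156 156 140  87  66  47  46  74  94 152 158 156]
 [237 235 202 158  91  29  24  23  26 103 158 157 156]
 [244 237 236 201 156 156 123 154 155 157 159 156 155]
 [136 241 238 235 201 158 154 157 157 157 157 158 156]
 [107 125 227 237 234 229 160 157 157 157 159 157 157]
 [154 139 136 238 248 190 150 157 159 159 159 159 157]
 [156 158 123 148 164 118 156 158 159 157 157 156 159]]
```

View pics/side3.png

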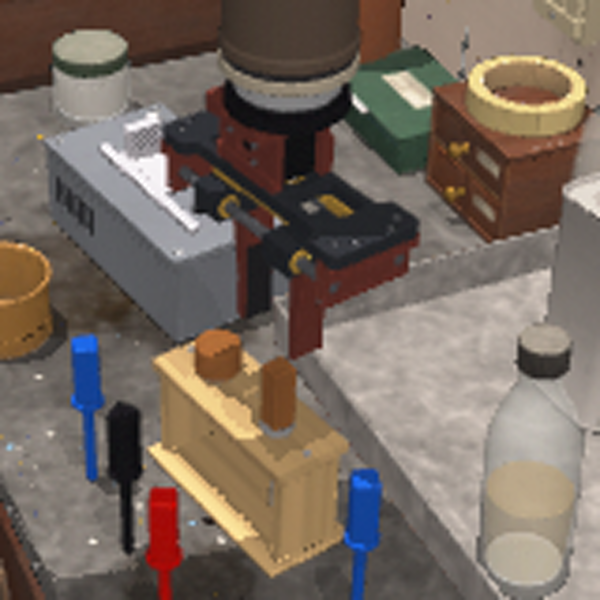

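The aperture comes out at (0.5615, 0.0724) in both views. In the picture the fingers straddle the stylus top at about (280,365), so I'll descend.

Emit:
send_rows --steps '[{"tx":0,"ty":0.05,"tz":-1.5,"roll":0},{"tx":0,"ty":0,"tz":-1.5,"roll":0},{"tx":0,"ty":0,"tz":-1.5,"roll":0},{"tx":0,"ty":0,"tz":-1.5,"roll":0},{"tx":0,"ty":0,"tz":-1,"roll":0},{"tx":0,"ty":0,"tz":0,"roll":0},{"tx":0,"ty":0,"tz":0,"roll":0}]'

```text
time: 9.35
ee_pos: [0.5002, -0.2046, 0.1033]
eef_rot: [0.549, -0.549, 0.445, -0.445]
contact_force: [-0.4, 0.2, -0.1]
finger_gap: 0.0439
```

```bash
python3 snap.py 4 side
```

```text
9.4 [ 0.50029721 -0.20470977  0.1035313 ] [ 0.54950624 -0.54921568  0.44477739 -0.44562103] [-0.72709845 -0.1964488   0.50006461] 0.04406707499052824
```

View pics/side4.png

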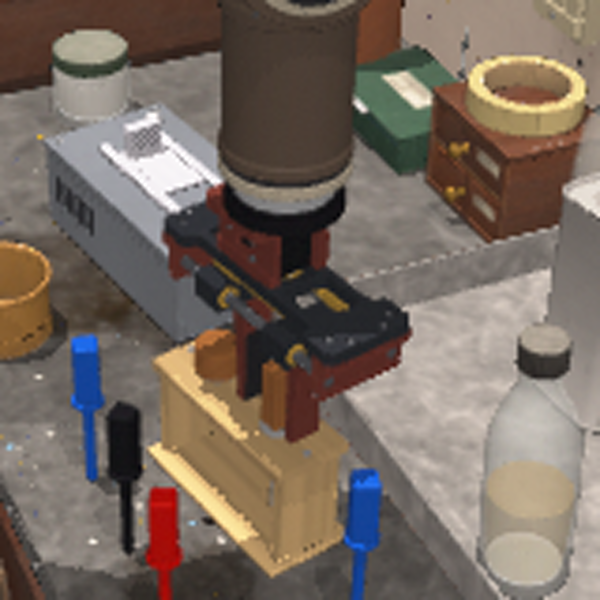

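The fingers are on either side of the handle at about (275,395), clear of the knob and the rack. Closing now.

Emit:
send_rows --steps '[{"tx":0,"ty":0.1,"tz":0,"roll":0},{"tx":0,"ty":0,"tz":0,"roll":0},{"tx":0,"ty":0,"tz":0,"roll":0},{"tx":0,"ty":0,"tz":0,"roll":0},{"tx":0,"ty":0,"tz":0,"roll":0},{"tx":0,"ty":0,"tz":0,"roll":0},{"tx":0,"ty":0,"tz":0,"roll":0}]' --grip 1

```text
time: 10.1
ee_pos: [0.4998, -0.2037, 0.1029]
eef_rot: [0.549, -0.549, 0.445, -0.445]
contact_force: [-1.2, -0.4, 4.2]
finger_gap: 0.0179
```

Emit:
send_rows --steps '[{"tx":0,"ty":0,"tz":0.5,"roll":0},{"tx":0,"ty":0,"tz":1,"roll":0},{"tx":0,"ty":0,"tz":1.5,"roll":0},{"tx":0,"ty":0,"tz":2,"roll":0},{"tx":0,"ty":0,"tz":2,"roll":0},{"tx":0,"ty":0,"tz":2,"roll":0},{"tx":0,"ty":0,"tz":2,"roll":0},{"tx":0,"ty":0,"tz":1,"roll":0},{"tx":0,"ty":0,"tz":0,"roll":0}]'

```text
time: 11.0
ee_pos: [0.5004, -0.2038, 0.2243]
eef_rot: [0.55, -0.549, 0.444, -0.446]
contact_force: [0.5, 0.1, -0.9]
finger_gap: 0.0176
```

```bash
python3 snap.py 5 side
```

```text
11.05 [ 0.49980294 -0.20371213  0.22300189] [ 0.54938488 -0.5492512   0.44490092 -0.44560357] [-0.28463299  0.149198   -1.11110754] 0.017750962401828597
```

View pics/side5.png

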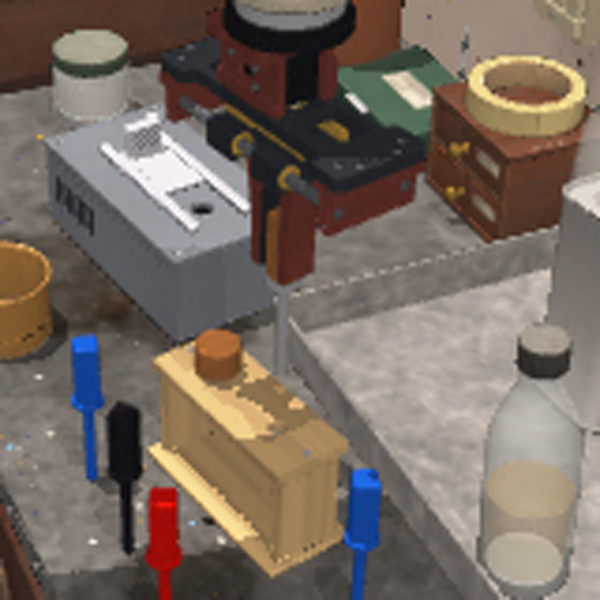

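The stylus is held, shank vertical from (283,290) to (283,380). I'll lift a bit and carry it over the aperture.

Emit:
send_rows --steps '[{"tx":0,"ty":0,"tz":2,"roll":0},{"tx":0.6,"ty":2,"tz":0,"roll":0},{"tx":0.7,"ty":3,"tz":0,"roll":0},{"tx":0.7,"ty":3,"tz":0,"roll":0},{"tx":0.7,"ty":3,"tz":0,"roll":0},{"tx":0.7,"ty":3,"tz":0,"roll":0},{"tx":0.7,"ty":3,"tz":0,"roll":0},{"tx":0.7,"ty":3,"tz":0,"roll":0},{"tx":0.7,"ty":3,"tz":0,"roll":0},{"tx":0.6,"ty":3,"tz":0,"roll":0}]'

```text
time: 12.05
ee_pos: [0.5603, 0.0575, 0.2412]
eef_rot: [-0.549, 0.55, -0.446, 0.445]
contact_force: [-0.3, 0.0, 0.1]
finger_gap: 0.0179
```

Emit:
send_rows --steps '[{"tx":0.05,"ty":1.6,"tz":0,"roll":0},{"tx":0,"ty":0,"tz":-2,"roll":0},{"tx":0,"ty":0,"tz":-2,"roll":0},{"tx":0,"ty":0,"tz":-1,"roll":0},{"tx":0,"ty":0,"tz":0,"roll":0},{"tx":0,"ty":0,"tz":0,"roll":0},{"tx":0,"ty":0,"tz":0,"roll":0}]'

```text
time: 12.75
ee_pos: [0.5617, 0.0724, 0.1934]
eef_rot: [0.55, -0.549, 0.445, -0.446]
contact_force: [-0.2, 0.4, 0.0]
finger_gap: 0.018
```

```bash
python3 snap.py 6 side top;python3 - <<'E'
import cv2
a=cv2.imread("pics/side6.png");cv2.imwrite("pics/side6z.png",cv2.resize(a[0:300,100:400],None,fx=2,fy=2))
E
```

```text
12.85 [0.56164522 0.0723809  0.19349273] [ 0.54962753 -0.54896183  0.44491929 -0.44564258] [ 0.10581614  0.02014114 -0.8560407 ] 0.017981170176739933
```

View pics/side6z.png

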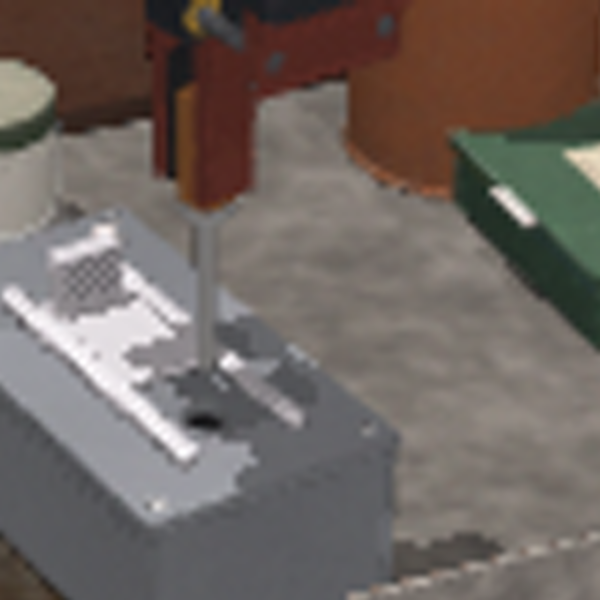

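View pics/top6.png

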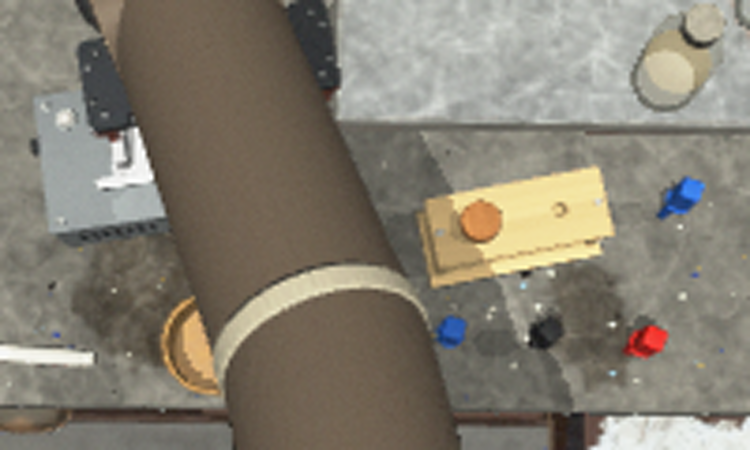

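Top is occluded by the arm. In the side view the tip is at (204,365) directly above the hole at (204,420). I'll check the shank's line in 3D.

Run:
```python
from h import *
c=dict(np.load("side6.npz"));W=cloud(c)
for z in (.1054,.085): print((proj(c,[.5616,.0724,z])-[230,140])*7.5-[200,0])
m=(abs(W[...,0]-.5615)<.02)&(abs(W[...,1]-.072)<.02)&(W[...,2]>.1)
for z in np.arange(.1,.17,.01):
    q=W[m&(abs(W[...,2]-z)<.005)]
    if len(q):print(z.round(3),len(q),np.median(q,0).round(4))
```

```text
[201.47017823 373.16182006]
[201.57393638 415.04251922]
0.11 5 [0.5625 0.0708 0.1126]
0.12 9 [0.5617 0.0711 0.121 ]
0.13 9 [0.5628 0.0714 0.132 ]
0.14 8 [0.5624 0.0722 0.1409]
0.15 8 [0.5629 0.0712 0.1498]
0.16 8 [0.5628 0.0728 0.1577]
0.17 9 [0.5619 0.0718 0.1698]
```

The shank is vertical and aligned within about 2 mm, so I'll go in.

Emit:
send_rows --steps '[{"tx":0,"ty":0,"tz":-1,"roll":0},{"tx":0,"ty":0,"tz":-1,"roll":0},{"tx":0,"ty":0,"tz":0,"roll":0}]'

```text
time: 13.15
ee_pos: [0.5601, 0.072, 0.1708]
eef_rot: [-0.549, 0.55, -0.446, 0.445]
contact_force: [-0.9, -0.6, -1.0]
finger_gap: 0.0176
```

Emit:
send_rows --steps '[{"tx":0,"ty":0,"tz":-0.5,"roll":0},{"tx":0,"ty":0,"tz":-0.5,"roll":0},{"tx":0,"ty":0,"tz":0,"roll":0}]'

```text
time: 13.45
ee_pos: [0.5608, 0.0723, 0.1619]
eef_rot: [-0.549, 0.55, -0.445, 0.445]
contact_force: [-0.8, 0.1, -0.7]
finger_gap: 0.0179
```

Emit:
send_rows --steps '[{"tx":0,"ty":0,"tz":-0.7,"roll":0},{"tx":0,"ty":0,"tz":-0.7,"roll":0},{"tx":0,"ty":0,"tz":-0.6,"roll":0},{"tx":0,"ty":0,"tz":0,"roll":0},{"tx":0,"ty":0,"tz":0,"roll":0}]'

```text
time: 13.95
ee_pos: [0.5611, 0.0724, 0.1425]
eef_rot: [-0.549, 0.549, -0.445, 0.445]
contact_force: [0.4, -0.6, -0.4]
finger_gap: 0.0182
```

Inside without contact (tip ≈ 0.054). Pressing in small steps.

Emit:
send_rows --steps '[{"tx":0,"ty":0,"tz":-0.3,"roll":0},{"tx":0,"ty":0,"tz":-0.3,"roll":0},{"tx":0,"ty":0,"tz":0,"roll":0},{"tx":0,"ty":0,"tz":0,"roll":0}]'

```text
time: 14.35
ee_pos: [0.5615, 0.0725, 0.1369]
eef_rot: [0.55, -0.549, 0.445, -0.445]
contact_force: [1.9, 0.2, 2.0]
finger_gap: 0.0178
```

Emit:
send_rows --steps '[{"tx":0,"ty":0,"tz":-0.2,"roll":0},{"tx":0,"ty":0,"tz":0,"roll":0},{"tx":0,"ty":0,"tz":0,"roll":0}]'

```text
time: 14.65
ee_pos: [0.5615, 0.0725, 0.1349]
eef_rot: [0.55, -0.549, 0.445, -0.445]
contact_force: [0.0, -0.2, 2.7]
finger_gap: 0.018
```

Emit:
send_rows --steps '[{"tx":0,"ty":0,"tz":-0.2,"roll":0},{"tx":0,"ty":0,"tz":0,"roll":0},{"tx":0,"ty":0,"tz":0,"roll":0}]'

```text
time: 14.95
ee_pos: [0.5614, 0.0724, 0.1328]
eef_rot: [0.549, -0.549, 0.445, -0.445]
contact_force: [0.1, 0.2, 4.0]
finger_gap: 0.0183
```

Emit:
send_rows --steps '[{"tx":0,"ty":0,"tz":-0.1,"roll":0},{"tx":0,"ty":0,"tz":0,"roll":0},{"tx":0,"ty":0,"tz":0,"roll":0}]'

```text
time: 15.25
ee_pos: [0.5614, 0.0724, 0.1318]
eef_rot: [0.549, -0.549, 0.445, -0.445]
contact_force: [1.5, -0.2, 5.4]
finger_gap: 0.0178
```

Emit:
send_rows --steps '[{"tx":0,"ty":0,"tz":-0.1,"roll":0},{"tx":0,"ty":0,"tz":0,"roll":0},{"tx":0,"ty":0,"tz":0,"roll":0}]'

```text
time: 15.55
ee_pos: [0.5615, 0.0725, 0.1312]
eef_rot: [0.55, -0.549, 0.445, -0.445]
contact_force: [1.1, -0.3, 7.4]
finger_gap: 0.0176
```

Emit:
send_rows --steps '[{"tx":0,"ty":0,"tz":-0.1,"roll":0},{"tx":0,"ty":0,"tz":0,"roll":0},{"tx":0,"ty":0,"tz":0,"roll":0}]'

```text
time: 15.85
ee_pos: [0.5616, 0.0725, 0.1309]
eef_rot: [0.55, -0.549, 0.445, -0.446]
contact_force: [-1.3, -0.7, 14.3]
finger_gap: 0.018
```

Emit:
send_rows --steps '[{"tx":0,"ty":0,"tz":-0.1,"roll":0},{"tx":0,"ty":0,"tz":0,"roll":0},{"tx":0,"ty":0,"tz":0,"roll":0}]'

```text
time: 16.15
ee_pos: [0.5617, 0.0725, 0.1306]
eef_rot: [0.55, -0.549, 0.445, -0.446]
contact_force: [-2.9, -1.4, 19.9]
finger_gap: 0.0178
```

It's on the hard stop. I'll ease off slightly, hold, and check that it stays stable.

Emit:
send_rows --steps '[{"tx":0,"ty":0,"tz":0.05,"roll":0},{"tx":0,"ty":0,"tz":0,"roll":0},{"tx":0,"ty":0,"tz":0,"roll":0},{"tx":0,"ty":0,"tz":0,"roll":0},{"tx":0,"ty":0,"tz":0,"roll":0}]'

```text
time: 16.65
ee_pos: [0.5617, 0.0725, 0.1307]
eef_rot: [0.55, -0.549, 0.445, -0.446]
contact_force: [-2.1, -0.9, 17.0]
finger_gap: 0.0179
```

Emit:
send_rows --steps '[{"tx":0,"ty":0,"tz":0,"roll":0},{"tx":0,"ty":0,"tz":0,"roll":0},{"tx":0,"ty":0,"tz":0,"roll":0},{"tx":0,"ty":0,"tz":0,"roll":0},{"tx":0,"ty":0,"tz":0,"roll":0},{"tx":0,"ty":0,"tz":0,"roll":0},{"tx":0,"ty":0,"tz":0,"roll":0},{"tx":0,"ty":0,"tz":0,"roll":0},{"tx":0,"ty":0,"tz":0,"roll":0},{"tx":0,"ty":0,"tz":0,"roll":0}]'

```text
time: 17.65
ee_pos: [0.5617, 0.0725, 0.1307]
eef_rot: [0.55, -0.549, 0.445, -0.446]
contact_force: [-2.7, -0.6, 16.8]
finger_gap: 0.0182
```

```bash
python3 snap.py 7 side top;python3 - <<'E'
import cv2
a=cv2.imread("pics/side7.png");cv2.imwrite("pics/side7z.png",a)
E
```

```text
17.75 [0.56167554 0.07251967 0.13075619] [ 0.54961042 -0.54905361  0.44475216 -0.44571744] [-2.36901053 -1.05892582 15.86845871] 0.01819528779959175
```

View pics/side7.png

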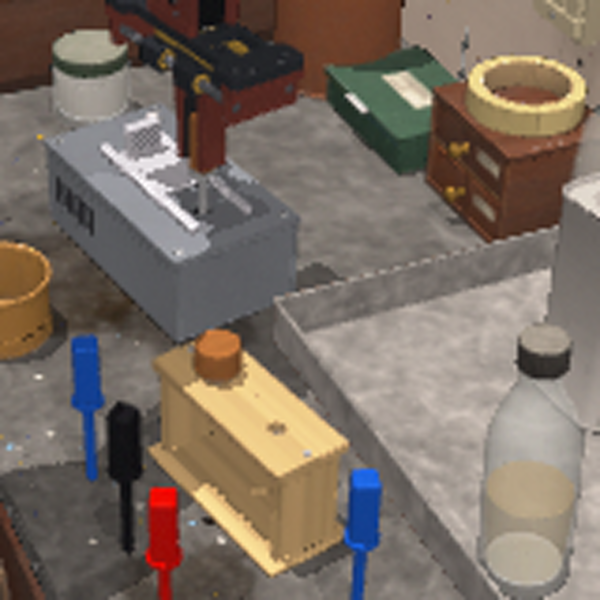

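The shank goes into the aperture at (204,210). The tab stands at the open end (145,130), and the knob key and look-alikes haven't moved. The force is steady, so I'm handing in.

```bash
python3 -c "
from workcell import env
print(env.finish_job())"
```

```text
the job is handed in; nothing more can be done
None
```

The job is handed in at about 18 s of the 54 s allowed. The shutter is open, and the arm is still gripping the stylus and holding the reset button down with it.

**What I did**
- **Shutter:** I gripped the tab and slid it towards the box's +y end until it met a hard stop, where the force rose to 12.5 N with no further movement. The shutter had looked about 10 mm open at the start, so the slide was about 45 mm rather than the full 55 mm. The tab stopped where the fully open position should be.
- **Stylus:** I lifted it out of the rack by its square handle, with a finger gap of 18 mm matching the handle. I then lowered the shank through the aperture, which I had located from both views to within about 1 mm.
- **Button:** The force climbed from about 2 N to 5.4 N over roughly 6 mm of travel, then rose steeply at the stop to 19.9 N. I eased off to about 16–17 N.

**Last checks**
- Pose, force and grip held steady for more than a second before hand-in.
- The last side view shows the shank in the aperture, the tab at the open end, and the knob key and look-alikes where they were. The nearby bystanders in that view also look unmoved.
- I judged "fully down" from force and travel, because the button can't be seen inside the tube.
- The top camera was blocked by the arm while the stylus was over the box, so only the side view confirmed the insertion. Depth readings on the shank differed from the arm's own position by up to about 2 mm, within the 5 mm clearance.

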